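Take the nosepiece carrier off the keeper hook and set it in its nest

ROBOT

A 6-joint arm with a two-finger parallel gripper is mounted at the origin on the work surface. World frame = base frame: x ahead of the robot, y to its left, z up, the work surface at z = 0. Lengths are in mm, angles in rad, forces in N, time in s.
With the tool pointing down it reaches from about 275 to 750 mm from the base axis. Payload 10.2 kg.
Tool frame: the origin (TCP) lies where the fingers leave the gripper's body, on its centre line; the fingertips stand 64 mm ahead of it and the grasp point (between the pads) lies 45 mm ahead of it; z points along the fingers, y is the line along which they close (so a half turn about z gives the same grasp; the last joint's range is limited). The gripper opens to 88 mm and grips with 3 to 60 N. Pads are 18 mm wide; open, the fingers measure 123 mm over their backs; the gripper's body (75 mm by 187 mm) begins 45 mm behind the grasp point.
Start: joints at [0.987, 0.313, 1.498, -0, 1.331, -0.223], TCP at [185.35, 491.2, 302.72] pointing down, gripper open.
Joint ranges: [-2.94, 2.94], [-0.97, 2.17], [0.19, 2.56], [-1.23, 4.37], [0.02, 3.11], [-2.88, 2.88]. Speed limits (rad/s): [2.39, 2.39, 3.01, 3.14, 3.14, 3.14].

INTERFACE

Orientations are given as a unit quaternion [x, y, z, w].
In Python, from bench import ctrl gives the robot as it stands.
- The arm moves only by the tool apply_moves, never from a script. Its argument "motion" is text: rows parted by semicolons, each of 7 numbers parted by spaces: the turn, a rotation vector about the tool's x, y, z normalised to -1 to 1, where 1 is 45 degrees, then the shift along the tool's x, y, z normalised to -1 to 1, where 1 is 0.25 m, then the opening, from -1 (shut) to 1 (fully open). In form: rx ry rz x y z jaw; .... A call has 1 to 12 rows; each row is the pose to reach, as a shift and turn from the pose commanded when the call began, along the tool's axes at that moment; what a row does not reach only later rows make up. A row lasts 1/12 s, in which the tool goes at most 41.7 mm and 7.16 degrees, less where a joint would pass 70% of its speed; a pose out of reach is approached as far as the arm can. A call with a number of a shift or a turn outside -1 to 1 is refused whole. A call with a gripper value outside its range is refused whole. The fingers move at their own pace and stop on an object; the grip force is fixed at half the most. Time passes only in rows, so rows that repeat a pose let the fingers close. It gives the time, the measured TCP pose, the force, the opening and the grip force at its end, in the units of the state.
- ctrl.state(): the state, without advancing time (a new reading comes with each control period).
- ctrl.get_image(name): name is "scene" or "top" or "wrist"; returns a dict with "pixels" (420x560x3 uint8, red, green, blue), "K" (3x3 intrinsics, pixels), "k1" (the pictures are not rectified: a ray, as slopes to the right and down, at radius r is drawn at 1 + k1 r^2 times it, then the intrinsics apply), "R" (3x3) and "t" (3): a world point X has camera coordinates R X + t. Camera axes: x right, y down, z forward; pixel columns grow to the right and rows downward; lengths in mm; the calibration is good to about 2 mm. A picture is of the moment at which its call begins. There is no depth.
- ctrl.finish_job(): hands the job in; it is judged then, once.
The state is a dict: "time": time; "joint_pos": joint angles; "dq": joint speeds; "tau": joint torques, N m; "tool_pos": TCP position; "eef_rot": TCP orientation; "ft_force": force on the tool from outside, world axes, zero at the start; "moment": the same for the moment, N m; "finger_gap": opening from 0.0 (shut) to 1.0 (fully open); "grasp_force": force on a finger pad.
Only numpy, scipy, OpenCV 4.12 (cv2) and the standard library are available. Lean on these libraries where they do the work, as an engineer would, in place of code of your own. Each camera call takes 0.05 s, during which the arm holds its last target. There are 200 camera calls.

TASK

Take the little steel carrier off the keeper hook by its top grip: press the hook's sprung keeper open with the carrier's own bar, lift the carrier out past the lip without straining the hook or touching hook or stand with the gripper, then set it down gently, upright and fully home in the bench nest that fits it, and let go. Leave everything else on the bench where it is.

Things in the scene. Friction and masses are not known exactly. Their poses are not given: they have to be found in the camera images.
- carrier: Open steel tote, 60 mm (x) by 96 mm (y) by 40 mm high, with three fixed dark nosepieces in it and a rigid bail: two uprights at y = +-44 mm, 183 mm high, joined by a lower round bar and a top grip. Origin: centre of the underside, z up. Mass 0.25 to 0.45 kg. It hangs with its x along the stand's x (within 0.04 rad), its underside 30 mm above the stand's base plate.
- carrier_grip (a point): Centre of the top grip, 172 mm above the carrier's origin: a flat bar 12 mm thick (x), 100 mm long (y), 24 mm tall. Pinch it across its thickness, at its middle, from above.
- carrier_bar (a point): Centre of the round bar that hangs on the hook: 10 mm diameter, along the carrier's y, 76 mm clear between the uprights, 110 mm above the carrier's origin.
- stand: Fixed stand of the keeper hook. Origin on the table below the hook; x points from the hook's tip to the post. Base plate 10 mm thick, x = -65 to +125 mm, 120 mm wide; post and clamp at x = 62 to 98 mm, up to 155 mm high; nothing is higher than 190 mm. It bends if the carrier loads it with over 12 N, by lifting against the lip or pushing hard on the keeper's stop.
- hook_nominal (a point): Fixed point on the stand, 150 mm above its origin, axes as the stand's: bar height, below the lip's end if the hook arm were clamped at its middle setting. The arm (16 mm wide, top 5 mm below this point, 10 mm thick, pointing to -x) may really be clamped up to 15 mm further in or out along x: this shift c is not measured and must be felt or seen.
- hook_seat (a point): Fixed point where the bar rests, 21.5 mm to -x of hook_nominal. Measured from hook_nominal: tip from x = c-52 to c-42 mm; a rigid lip runs back from it over the seat to x = c, z = +10 to +16; the bar lies under it at x = -23 to -20, z = 0 (5 mm play above). To come out push its centre to +x past c+5 (the keeper stops it near c+10), raise it 22 to 35 mm beside the keeper, then draw it to -x over the tip.
- keeper (a joint): Angle of the sprung keeper, a steel flap 40 mm long hung from a pin at x = c+24, z = +32 mm of hook_nominal, slanting forward across the mouth behind the lip's end. 0 = shut; grows as its lower end is pushed to +x; rigid stop at 0.41 rad; the bar clears the lip at about 0.3. Needs about 1.5 N at the lower end to start, 3.7 N at the stop; springs shut by itself.
- nest: Fixed bench nest that fits the carrier: dark plate 105 by 145 mm, 10 mm thick, with a steel frame 14 mm high on it, open inside 68 mm (x) by 104 mm (y), walls 6 mm. Origin: centre of the plate's underside on the table; the pocket floor is at z = 10 mm, the frame's top at 24 mm. The carrier goes in with its length along the nest's y, either way round.
- small_nest: A like fixed nest whose frame is too small for the carrier (inside 40 by 66 mm); leave it empty. Origin as for the nest.
- bin_a: Bystander: blue bin 120 x 100 x 60 mm, origin under its centre.
- bin_b: Bystander: blue bin 120 x 100 x 60 mm, origin under its centre.
- wrench: Bystander: wrench lying on the table.
- screwdriver: Bystander: screwdriver lying on the table.
- oiler: Bystander: bottle 48 mm across, 110 mm high, origin under its centre.
- collar: Bystander: dark steel collar, 44 mm across, 16 mm high.
- cup: Bystander: black cup, 64 mm across, 60 mm high.
Not all that is in view belongs to the job. What is meant by the stand is not red, and is the larger of those in its own colour.

How it is judged:
By the outcome, as a careful person would: the job done as asked, in the order asked, and still so for the second after the job is handed in, with the robot touching nothing.
It also fails if it takes over 61 s, if anything falls off the work surface, if the arm or the gripper's body presses on something with over 40 N, if the wrist force passes 120 N, or if a joint passes its speed limit or range.

## Working session

There is one attempt and no reset: what is moved stays moved. The work goes in short steps, Python scripts to look and compute and a tool call to move; the robot and the scene stay as the last step left them, time stands still between calls to the robot, and variables do not carry over. Pictures are saved under pics/ and viewed, at most 10 in all, crops included, and the job is handed in when it is done.

Besides the shell and the picture viewer there is one more tool, called as name(argument=value, ...), one argument or row to a line, values as JSON. apply_moves: Moves the arm, as the interface text tells. Its arguments: {"type":"object","properties":{"motion":{"type":"string"}},"required":["motion"]}

```bash
mkdir -p pics; cat > h.py <<'E'
import numpy as np, cv2
from bench import ctrl
from scipy.spatial.transform import Rotation as Ro
def grab(n,f=None):
    im=ctrl.get_image(n); 
    if f: cv2.imwrite(f,np.ascontiguousarray(im["pixels"][:,:,::-1]))
    return im
def ray(im,u,v):
    K=np.array(im["K"]);R=np.array(im["R"]);t=np.array(im["t"])
    d=np.array([(u-K[0,2])/K[0,0],(v-K[1,2])/K[1,1]]);s=d.copy()
    for _ in range(20): s=d/(1+im["k1"]*(s@s))
    return -R.T@t, R.T@np.array([s[0],s[1],1.])
def plane(im,u,v,z):
    c,d=ray(im,u,v); return c+d*(z-c[2])/d[2]
def proj(im,X):
    K=np.array(im["K"]);p=np.array(im["R"])@np.array(X,float)+np.array(im["t"])
    s=p[:2]/p[2]; s=s*(1+im["k1"]*(s@s)); return np.round([K[0,0]*s[0]+K[0,2],K[1,1]*s[1]+K[1,2]],1)
def tri(rays):
    A=np.zeros((3,3));b=np.zeros(3)
    for c,d in rays:
        d=d/np.linalg.norm(d);P=np.eye(3)-np.outer(d,d);A+=P;b+=P@c
    X=np.linalg.solve(A,b); return X,[np.linalg.norm(np.cross(X-c,d/np.linalg.norm(d))) for c,d in rays]
E
python3 - <<'E'
from h import *
import pickle
d={n:grab(n,f"pics/{n}0.png") for n in("scene","top")}
pickle.dump(d,open("im0.pkl","wb"))
for n in d: print(n,np.round(-np.array(d[n]["R"]).T@d[n]["t"]),np.round(d[n]["K"],1).tolist(),d[n]["k1"])
print(ctrl.state())
E
```

```text
scene [1251.  769. 1020.] [[519.0, 0.0, 277.5], [0.0, 519.0, 207.2], [0.0, 0.0, 1.0]] 0.015274110441938996
top [ 291.   14. 1854.] [[540.2, 0.0, 280.7], [0.0, 540.2, 211.5], [0.0, 0.0, 1.0]] -0.05212969383051721
{'time': 0.1, 'joint_pos': array([ 9.86598969e-01,  3.13367571e-01,  1.49830853e+00, -9.70438021e-06,
        1.33100549e+00, -2.23378562e-01]), 'dq': array([-1.25551083e-03,  2.25797995e-05, -2.97991582e-03, -4.55478577e-04,
        8.62543616e-04, -6.09362399e-04]), 'tau': array([ 2.80922017e-03, -4.02818906e+01, -2.52646834e+01,  6.95739454e-02,
        3.41946865e-02, -7.13778604e-05]), 'tool_pos': array([185.27147626, 491.07643466, 302.25160487]), 'eef_rot': array([ 1.79431179e-01,  9.83770377e-01, -5.02531938e-04, -2.09589672e-04]), 'ft_force': array([-0.8106522 ,  0.20439881,  0.11661121]), 'moment': array([ 0.01908789,  0.02197158, -0.00378093]), 'grasp_force': 0.0, 'finger_gap': 1.002296177865228}
```

View pics/scene0.png

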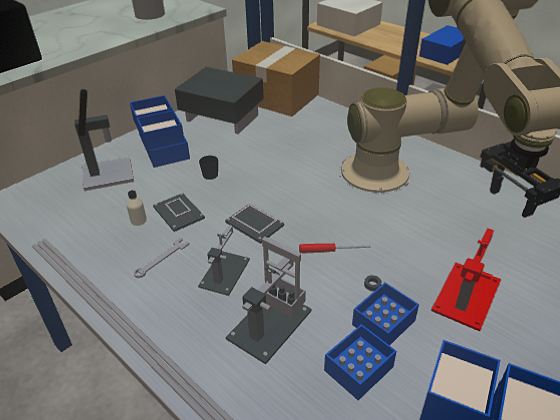

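View pics/top0.png

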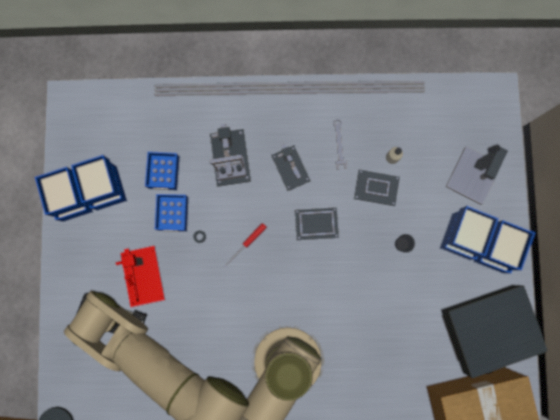

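The scene view shows the dark stand with the carrier at (270,300) and the larger nest at (255,220). In the top view the stand is at (230,157) with its post towards image-up, and the nest is at (317,223). The small nest is at (377,187), with a red stand and a smaller dark stand as decoys.

```bash
python3 - <<'E'
from h import *
import pickle
d=pickle.load(open("im0.pkl","rb"))
t=d["top"]["pixels"][110:250,195:355,::-1];s=d["scene"]["pixels"][190:365,200:340,::-1]
t=cv2.resize(t,None,fx=3.4,fy=3.4,interpolation=3); s=cv2.resize(s,None,fx=3.4,fy=3.4,interpolation=3)
H=max(t.shape[0],s.shape[0]);W=np.zeros((H,800,3),np.uint8)
W[:s.shape[0],:320]=0
cv2.imwrite("pics/sc.png",s);cv2.imwrite("pics/tc.png",t)
# dark contours in top
im=d["top"]; hsv=cv2.cvtColor(im["pixels"],cv2.COLOR_RGB2HSV)
m=((hsv[...,2]<100)).astype(np.uint8)
for c in cv2.findContours(m,0,1)[0]:
    a=cv2.contourArea(c)
    if 400<a<4000:
        r=cv2.minAreaRect(c)
        if r[0][1]>260: continue
        print(a,np.round(r[0],1),np.round(r[1],1),[np.round(plane(im,*p,10)[:2]).tolist() for p in cv2.boxPoints(r)])
E
```

```text
484.0 [316.8 222.8] [18.2 29.5] [[491.0, -58.0], [496.0, -159.0], [434.0, -161.0], [429.0, -61.0]]
495.0 [484.3 240. ] [78.3 46.8] [[370.0, -527.0], [520.0, -594.0], [416.0, -845.0], [268.0, -775.0]]
1061.0 [376.5 187.5] [40.7 28.6] [[546.0, -240.0], [645.0, -260.0], [618.0, -399.0], [520.0, -378.0]]
705.0 [ 82.2 189.4] [47.5 78.3] [[633.0, 862.0], [715.0, 600.0], [554.0, 545.0], [474.0, 804.0]]
839.5 [290.2 167.4] [39.6 23.9] [[704.0, 44.0], [739.0, -32.0], [611.0, -88.0], [577.0, -12.0]]
583.5 [488.9 161.2] [23.3 37.1] [[629.0, -650.0], [747.0, -716.0], [708.0, -788.0], [591.0, -721.0]]
992.0 [229.5 155.3] [56.4 33. ] [[797.0, 259.0], [812.0, 144.0], [612.0, 118.0], [598.0, 231.0]]
```

View pics/sc.png

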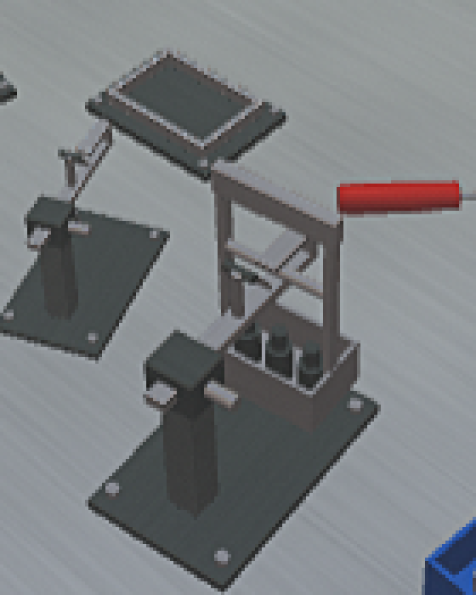

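View pics/tc.png

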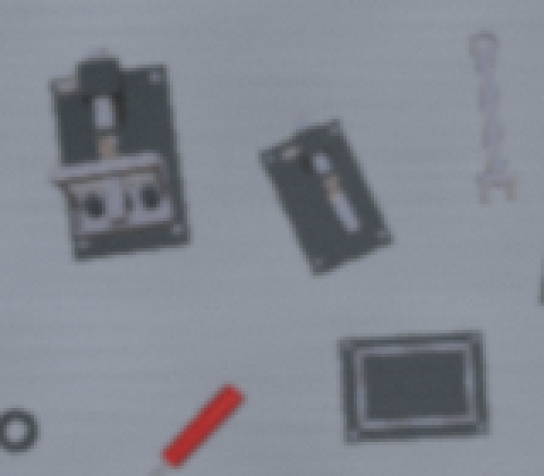

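```bash
cat >> h.py <<'E'
def togo(P,yaw,s=None):
    """numbers (rz,x,y,z) for world TCP pos P and tool-y heading yaw, tool down"""
    s=s or ctrl.state(); R=Ro.from_quat(s["eef_rot"]).as_matrix()
    T=np.array([[np.sin(yaw),np.cos(yaw),0],[-np.cos(yaw),np.sin(yaw),0],[0,0,-1.]]).T
    T=np.column_stack([np.cross([np.cos(yaw),np.sin(yaw),0],[0,0,-1.]),[np.cos(yaw),np.sin(yaw),0],[0,0,-1.]])
    rv=Ro.from_matrix(R.T@T).as_rotvec()/(np.pi/4)
    print("rot",np.round(rv,4),"shift",np.round(R.T@(np.array(P)-s["tool_pos"])/250,4),"mm",np.round(np.array(P)-s["tool_pos"],1))
E
python3 - <<'E'
from h import *
import pickle
d=pickle.load(open("im0.pkl","rb"));S,T=d["scene"],d["top"]
sc=lambda u,v:ray(S,200+u/3.4,190+v/3.4); tc=lambda u,v:ray(T,195+u/3.4,110+v/3.4)
X,e=tri([sc(278,192),tc(113,167)]);print("grip top",X,e)
for n,a,b in(("plateL",(88,502),(52,78)),("plateB",(222,590),(163,67)),):pass
print("nest",tri([sc(186,113),tc(413,386)]))
q=[plane(T,195+u/3.4,110+v/3.4,10) for u,v in((52,78),(163,67),(188,242),(76,259))];print(np.round(q),np.mean(q,0))
c=np.mean(q,0);y=.135;print("stand",c[:2]-30*np.array([np.cos(y),np.sin(y)]))
q=[plane(S,200+u/3.4,190+v/3.4,10) for u,v in((88,502),(222,590),(380,407))];print(np.round(q),(q[0]+q[2])/2)
togo([X[0]-60,X[1]-10,350],.135)
E
```

```text
grip top [643.63306736 175.95025962 214.37822779] [np.float64(4.022521694039776), np.float64(4.022521694039753)]
nest (array([ 4.60470475e+02, -1.08258543e+02, -2.14269219e-01]), [np.float64(1.2211057116541078), np.float64(1.221105711654115)])
[[785. 255.  10.]
 [795. 141.  10.]
 [611. 117.  10.]
 [596. 231.  10.]] [696.76219293 185.84191002  10.        ]
stand [667.035153   181.80420069]
[[802. 145.  10.]
 [789. 263.  10.]
 [601. 239.  10.]] [701.72556063 192.382824    10.        ]
rot [-1.4000e-03  5.0000e-04  1.3687e+00] shift [-1.9499 -0.6544 -0.1907] mm [ 398.4 -325.1   47.7]
```

apply_moves(
  motion="0 0 0.1 -0.15 -0.05 -0.1 1; 0 0 0.2 -0.3 -0.1 -0.19 1; 0 0 0.3 -0.45 -0.15 -0.19 1; 0 0 0.4 -0.6 -0.2 -0.19 1; 0 0 0.5 -0.75 -0.25 -0.19 1; 0 0 0.6 -0.9 -0.3 -0.19 1; 0 0 0.7 -0.98 -0.33 -0.19 1; 0 0 0.7 -0.98 -0.33 -0.19 1",
)

```text
time: 0.77
tool_pos: [388.1, 325.0, 349.6]
eef_rot: [0.443, 0.896, -0.001, 0.0]
ft_force: [0.0, 0.6, -0.6]
finger_gap: 0.997
grasp_force: 0.0
```

```bash
python3 - <<'E'
from h import *
togo([584,166,350],.135)
E
```

```text
rot [-0.0011  0.0011  0.6581] shift [-0.9809  0.2371 -0.0012] mm [ 195.9 -159.     0.4]
```

apply_moves(
  motion="0 0 0.1 -0.15 0.04 0 1; 0 0 0.2 -0.3 0.08 0 1; 0 0 0.3 -0.45 0.12 0 1; 0 0 0.4 -0.6 0.16 0 1; 0 0 0.5 -0.75 0.2 0 1; 0 0 0.6 -0.9 0.22 0 1; 0 0 0.658 -0.98 0.237 0 1; 0 0 0.658 -0.98 0.237 0 1; 0 0 0.658 -0.98 0.237 0 1",
)

```text
time: 1.52
tool_pos: [582.4, 170.7, 349.5]
eef_rot: [0.654, 0.756, -0.0, -0.001]
ft_force: [-0.3, 0.5, 0.3]
finger_gap: 1.0
grasp_force: 0.0
```

```bash
python3 - <<'E'
from h import *
import pickle
im=grab("wrist","pics/w1.png"); pickle.dump(im,open("w1.pkl","wb"));s=ctrl.state()
print(s["tool_pos"],s["joint_pos"],-np.array(im["R"]).T@im["t"],np.array(im["R"])[2])
for X in ([644,176,222],[667,182,10]): print(proj(im,X))
E
```

```text
[581.82626448 171.402914   349.97630389] [ 9.34288002e-02  4.73809588e-01  1.14491403e+00  4.08852092e-04
  1.52372151e+00 -5.25023548e-02] [571.32873539 248.47999588 430.78696635] [ 0.04097345 -0.2965941  -0.95412427]
[379.6 233. ]
[352.5 163.9]
```

View pics/w1.png

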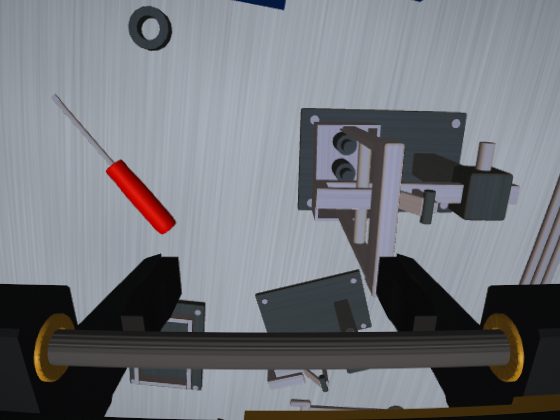

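```bash
python3 - <<'E'
import cv2
a=cv2.imread("pics/w1.png")[95:305,290:530];cv2.imwrite("pics/w1c.png",cv2.resize(a,None,fx=2.8,fy=2.8,interpolation=3))
E
```

```text
(no output)
```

View pics/w1c.png

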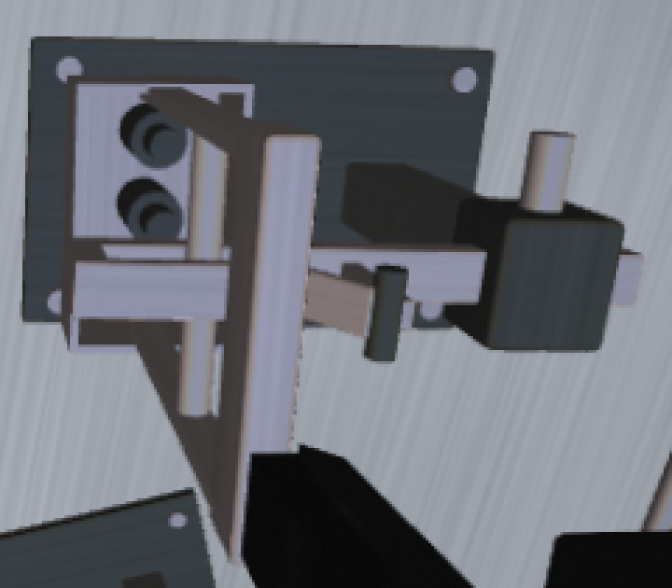

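```bash
python3 - <<'E'
from h import *
import pickle
im=pickle.load(open("w1.pkl","rb"));d=pickle.load(open("im0.pkl","rb"));S,T=d["scene"],d["top"]
w=lambda u,v,z:plane(im,290+u/2.8,95+v/2.8,z)
wr=lambda u,v:ray(im,290+u/2.8,95+v/2.8)
A,B,C=w(33,38,10),w(23,322,10),w(493,52,10)
ex=(C-A)[:2];print("plate",np.round([A,B,C]),np.linalg.norm(ex),np.linalg.norm((A-B)[:2]))
yaw=np.arctan2(ex[1],ex[0]);e1=ex/np.linalg.norm(ex);e2=np.array([-e1[1],e1[0]])
o=(B+C)[:2]/2-30*e1;print("yaw",yaw,"yaw2",np.arctan2(*( (A-B)[:2]*[-1,1])),"origin",o)
sf=lambda P:np.round([(P[:2]-o)@e1,(P[:2]-o)@e2],1)
for n,u,v,z in(("tip lip",75,290,166),("pin",385,312,182),("pintop end",392,268,182),("pin low end",380,360,182),("clampL",505,285,155),("gripL",262,135,224),("gripR",320,135,224),("gripLlow",246,455,224),("gripbot",237,560,224),("bar hi",207,140,155),("bar low",195,414,155)):
    P=w(u,v,z);print(n,np.round(P,1),sf(P))
sc=lambda u,v:ray(S,200+u/3.4,190+v/3.4); tc=lambda u,v:ray(T,195+u/3.4,110+v/3.4)
print("grip +y end top, 3 views",tri([wr(291,135),sc(331,217),tc(57,179)]), tri([wr(291,135),sc(331,217)]))
s=ctrl.state();print(s["tool_pos"])
E
```

```text
plate [[598. 235.  10.]
 [614. 117.  10.]
 [784. 259.  10.]] 186.99107264951851 118.62497839926657
yaw 0.1262976005286002 yaw2 0.1269116304940217 origin [668.9875917  184.14225212]
tip lip [610.2 176.9 166. ] [-59.2   0.2]
pin [687.7 187.1 182. ] [18.9  0.5]
pintop end [686.4 198.7 182. ] [19.1 12.2]
pin low end [689.9 174.2 182. ] [ 19.5 -12.5]
clampL [732.8 193.3 155. ] [64.4  1. ]
gripL [633.4 230.  224. ] [-29.6  50. ]
gripR [645.  231.8 224. ] [-17.7  50.3]
gripLlow [646.  160.6 224. ] [-25.8 -20.4]
gripbot [650.1 134.4 224. ] [-25.  -46.9]
bar hi [639.6 220.3 155. ] [-24.6  39.6]
bar low [653.1 142.  155. ] [-21.1 -39.8]
grip +y end top, 3 views (array([638.41300499, 226.13387048, 219.0401316 ]), [np.float64(4.988486075983033), np.float64(2.0222664566991804), np.float64(4.1686733145667025)]) (array([640.86442767, 228.80511809, 222.72637983]), [np.float64(2.319372287051352), np.float64(2.319372287051243)])
[581.82626448 171.402914   349.97630389]
```

```bash
cat >> h.py <<'E'
O=np.array([669.0,184.1]);Y=0.1265;E1=np.array([np.cos(Y),np.sin(Y)]);E2=np.array([-E1[1],E1[0]])
def st(x,y,z): return [*(O+x*E1+y*E2),z]
def where():
    s=ctrl.state();p=s["tool_pos"];R=Ro.from_quat(s["eef_rot"]).as_matrix()
    f=s["ft_force"]
    print("t",round(s["time"],2),"stand",np.round([(p[:2]-O)@E1,(p[:2]-O)@E2,p[2]],2),"yaw",np.arctan2(R[1,1],R[0,1]).round(4),"F stand",np.round([f[:2]@E1,f[:2]@E2,f[2]],2),"M",np.round(s["moment"],2),"gap",round(s["finger_gap"],3),round(s["grasp_force"],1),"j",np.round(s["joint_pos"],2))
E
python3 - <<'E'
from h import *
where(); togo(st(-21.5,.3,350),.168); togo(st(-21.5,.3,257),.168)
E
```

```text
t 1.57 stand [-88.08  -1.6  349.98] yaw 0.1459 F stand [-1.23 -0.71 -0.58] M [-0.07  0.05 -0.01] gap 0.999 0.0 j [ 0.09  0.47  1.14  0.    1.52 -0.05]
rot [-0.0011 -0.0006 -0.0281] shift [ 0.0024  0.2664 -0.0003] mm [65.8 10.3  0. ]
rot [-0.0011 -0.0006 -0.0281] shift [0.0023 0.2667 0.3717] mm [ 65.8  10.3 -93. ]
```

apply_moves(
  motion="0 0 -0.028 0.002 0.14 0 1; 0 0 -0.028 0.002 0.266 0 1; 0 0 -0.028 0.002 0.266 0 1; 0 0 -0.028 0.002 0.266 0 1; 0 0 -0.028 0.002 0.266 0 1; 0 0 -0.028 0.002 0.266 0 1",
)

```text
time: 2.07
tool_pos: [647.0, 181.2, 351.3]
eef_rot: [0.646, 0.764, 0.0, 0.0]
ft_force: [0.2, 0.0, 0.8]
finger_gap: 1.001
grasp_force: 0.0
```

```bash
python3 - <<'E'
from h import *
where(); togo(st(-21.5,.3,257),.168)
E
```

```text
t 2.07 stand [-2.2170e+01 -7.0000e-02  3.5132e+02] yaw 0.1671 F stand [0.19 0.03 0.75] M [-0.06  0.02  0.06] gap 1.001 0.0 j [ 0.1   0.64  0.88  0.    1.62 -0.07]
rot [ 0.0011 -0.0001 -0.0011] shift [0.0013 0.0024 0.3773] mm [  0.6   0.5 -94.3]
```

apply_moves(
  motion="0 0 0 0.001 0.002 0.1 1; 0 0 0 0.001 0.002 0.2 1; 0 0 0 0.001 0.002 0.3 1; 0 0 0 0.001 0.002 0.372 1; 0 0 0 0.001 0.002 0.372 1; 0 0 0 0.001 0.002 0.372 1; 0 0 0 0.001 0.002 0.372 1",
)

```text
time: 2.65
tool_pos: [648.7, 180.9, 259.6]
eef_rot: [0.646, 0.763, 0.001, 0.001]
ft_force: [-0.7, -0.0, 0.1]
finger_gap: 1.002
grasp_force: 0.0
```

```bash
python3 - <<'E'
from h import *
where(); togo(st(-21.5,.3,257),.168)
im=grab("wrist","pics/w2.png");print(proj(im,st(-21.5,50,224)),proj(im,st(-21.5,0,224)))
E
```

```text
t 2.65 stand [-20.53  -0.61 259.62] yaw 0.1658 F stand [-0.69  0.08  0.13] M [-0.07  0.08 -0.01] gap 1.002 0.0 j [ 0.1   0.68  1.04 -0.    1.41 -0.07]
rot [ 0.004   0.0003 -0.0028] shift [ 0.0038 -0.0038  0.0105] mm [-1.1  0.8 -2.6]
[281.  181.4] [275.3 313.4]
```

View pics/w2.png

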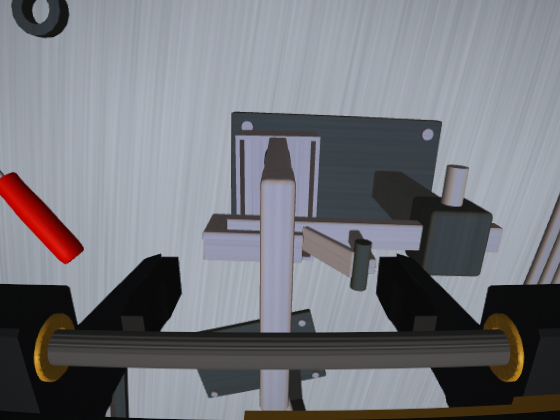

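The grip's top face sits at columns 262–294, centred between the fingers (about 180 and 378), with yaw aligned. The keeper pin is at (360,265) and the lip end is hidden near 300. I'm closing the fingers now.

apply_moves(
  motion="0 0 0 0.002 -0.003 0.008 1; 0 0 0 0.002 -0.003 0.008 -0.4; 0 0 0 0.002 -0.003 0.008 -1; 0 0 0 0.002 -0.003 0.008 -1; 0 0 0 0.002 -0.003 0.008 -1; 0 0 0 0.002 -0.003 0.008 -1; 0 0 0 0.002 -0.003 0.008 -1; 0 0 0 0.002 -0.003 0.008 -1; 0 0 0 0.002 -0.003 0.008 -1; 0 0 0 0.002 -0.003 0.008 -1; 0 0 0 0.002 -0.003 0.008 -1; 0 0 0 0.002 -0.003 0.008 -1",
)

```text
time: 3.7
tool_pos: [647.9, 181.1, 255.2]
eef_rot: [0.646, 0.763, -0.0, -0.0]
ft_force: [-0.7, -0.1, -0.5]
finger_gap: 0.19
grasp_force: 0.0
```

```bash
python3 - <<'E'
from h import *
for _ in range(4): where();grab("wrist")
E
```

```text
t 3.7 stand [-21.33  -0.36 255.19] yaw 0.1654 F stand [-0.71  0.02 -0.46] M [-0.09  0.09  0.03] gap 0.19 0.0 j [ 0.1   0.68  1.05  0.    1.41 -0.07]
t 3.75 stand [-21.34  -0.37 255.21] yaw 0.1654 F stand [-0.4   0.29 -0.17] M [-0.08  0.05  0.02] gap 0.147 0.0 j [ 0.1   0.68  1.05 -0.    1.41 -0.07]
t 3.8 stand [-21.35  -0.39 255.23] yaw 0.1654 F stand [-0.52  0.04  0.11] M [-0.03  0.08 -0.09] gap 0.127 30.0 j [ 0.1   0.68  1.05  0.    1.41 -0.07]
t 3.85 stand [-21.37  -0.36 255.23] yaw 0.1655 F stand [-1.33  0.28  0.95] M [-0.03  0.14 -0.01] gap 0.13 30.0 j [ 0.1   0.68  1.05  0.    1.41 -0.07]
```

apply_moves(
  motion="0 0 0 0 0 -0.004 -1; 0 0 0 0 0 -0.008 -1; 0 0 0 0 0 -0.012 -1; 0 0 0 0 0 -0.012 -1; 0 0 0 0 0 -0.012 -1; 0 0 0 0 0 -0.012 -1",
)

```text
time: 4.4
tool_pos: [647.8, 181.1, 258.0]
eef_rot: [0.646, 0.763, -0.0, -0.0]
ft_force: [-0.8, -0.2, -4.8]
finger_gap: 0.132
grasp_force: 30.0
```

```bash
python3 - <<'E'
from h import *
for _ in range(4): where();grab("wrist")
togo(st(-1.5,0,258),.166)
E
```

```text
t 4.4 stand [-21.38  -0.33 258.03] yaw 0.1655 F stand [-0.86 -0.13 -4.79] M [-0.06 -0.01  0.  ] gap 0.132 30.0 j [ 0.1   0.68  1.05  0.    1.41 -0.07]
t 4.45 stand [-21.37  -0.37 258.05] yaw 0.1654 F stand [-0.33  0.14 -4.72] M [-0.02  0.04 -0.01] gap 0.131 30.0 j [ 0.1   0.68  1.05 -0.    1.41 -0.07]
t 4.5 stand [-21.35  -0.37 258.12] yaw 0.1654 F stand [ 0.54 -0.3  -5.36] M [-0.1   0.01  0.  ] gap 0.13 30.0 j [ 0.1   0.68  1.05  0.    1.41 -0.07]
t 4.55 stand [-21.35  -0.36 258.13] yaw 0.1654 F stand [-0.07 -0.95 -4.54] M [-0.02  0.02  0.05] gap 0.134 30.0 j [ 0.1   0.68  1.05  0.    1.41 -0.07]
rot [-0.0001 -0.     -0.0007] shift [-0.0017  0.0794  0.0006] mm [19.6  2.9 -0.2]
```

apply_moves(
  motion="0 0 0 0 0.012 0 -1; 0 0 0 -0.001 0.024 0 -1; 0 0 0 -0.001 0.036 0 -1; 0 0 0 -0.001 0.048 0 -1; 0 0 0 -0.002 0.06 0 -1; 0 0 0 -0.002 0.07 0 -1; 0 0 0 -0.002 0.078 0 -1; 0 0 0 -0.002 0.078 0 -1; 0 0 0 -0.002 0.078 0 -1; 0 0 0 -0.002 0.078 0 -1",
)

```text
time: 5.43
tool_pos: [667.0, 183.8, 258.1]
eef_rot: [0.646, 0.763, -0.0, -0.0]
ft_force: [-3.6, -0.7, -4.4]
finger_gap: 0.132
grasp_force: 30.1
```

```bash
python3 - <<'E'
from h import *
for _ in range(5): where();grab("wrist")
E
```

```text
t 5.43 stand [-1.9800e+00 -7.0000e-02  2.5814e+02] yaw 0.1655 F stand [-3.66 -0.26 -4.42] M [-0.22  0.74 -0.02] gap 0.132 30.1 j [ 0.1   0.73  0.96 -0.    1.45 -0.07]
t 5.48 stand [-2.0000e+00 -8.0000e-02  2.5817e+02] yaw 0.1655 F stand [-3.1  -0.21 -4.99] M [-0.19  0.76  0.  ] gap 0.13 30.1 j [ 0.1   0.73  0.96 -0.    1.45 -0.07]
t 5.53 stand [-1.9800e+00 -8.0000e-02  2.5822e+02] yaw 0.1654 F stand [-3.34  0.03 -4.59] M [-0.24  0.76 -0.  ] gap 0.137 30.1 j [ 0.1   0.73  0.96 -0.    1.45 -0.07]
t 5.58 stand [-1.9500e+00 -1.3000e-01  2.5823e+02] yaw 0.1655 F stand [-3.09 -0.6  -4.38] M [-0.21  0.75 -0.02] gap 0.133 30.1 j [ 0.1   0.73  0.96 -0.    1.45 -0.07]
t 5.63 stand [-1.9400e+00 -1.0000e-01  2.5824e+02] yaw 0.1654 F stand [-3.61  0.3  -3.7 ] M [-0.23  0.73 -0.04] gap 0.13 30.1 j [ 0.1   0.73  0.96  0.    1.45 -0.07]
```

apply_moves(
  motion="0 0 0 0 0.004 0 -1; 0 0 0 0 0.008 0 -1; 0 0 0 0 0.008 0 -1; 0 0 0 0 0.008 0 -1",
)

```text
time: 6.02
tool_pos: [669.2, 184.1, 258.2]
eef_rot: [0.646, 0.763, 0.0, -0.0]
ft_force: [-4.8, -1.2, -3.7]
finger_gap: 0.131
grasp_force: 30.2
```

```bash
python3 - <<'E'
from h import *
for _ in range(3): where();grab("wrist")
E
```

```text
t 6.02 stand [ 2.2000e-01 -2.0000e-02  2.5822e+02] yaw 0.1654 F stand [-4.89 -0.54 -3.7 ] M [-0.2   0.84 -0.04] gap 0.131 30.2 j [ 0.1   0.73  0.95  0.    1.45 -0.07]
t 6.07 stand [ 1.9000e-01 -1.0000e-02  2.5823e+02] yaw 0.1655 F stand [-2.6   0.29 -4.24] M [-0.22  0.75 -0.06] gap 0.129 30.2 j [ 0.1   0.73  0.95 -0.    1.45 -0.07]
t 6.12 stand [ 1.7000e-01 -2.0000e-02  2.5824e+02] yaw 0.1654 F stand [-3.45 -0.3  -4.5 ] M [-0.21  0.84 -0.04] gap 0.132 30.2 j [ 0.1   0.73  0.95  0.    1.45 -0.07]
```

apply_moves(
  motion="0 0 0 0 0.004 0 -1; 0 0 0 0 0.006 0 -1; 0 0 0 0 0.006 0 -1; 0 0 0 0 0.006 0 -1",
)

```text
time: 6.5
tool_pos: [670.6, 184.3, 258.1]
eef_rot: [0.646, 0.763, -0.0, -0.0]
ft_force: [-4.2, -1.5, -5.2]
finger_gap: 0.13
grasp_force: 30.2
```

```bash
python3 - <<'E'
from h import *
for _ in range(3): where();grab("wrist")
E
```

```text
t 6.5 stand [1.660e+00 3.000e-02 2.581e+02] yaw 0.1654 F stand [-4.33 -0.94 -5.22] M [-0.25  0.88 -0.02] gap 0.13 30.2 j [ 0.1   0.74  0.95 -0.    1.46 -0.07]
t 6.55 stand [1.6400e+00 3.0000e-02 2.5812e+02] yaw 0.1654 F stand [-4.07 -0.94 -4.67] M [-0.24  0.85 -0.01] gap 0.126 30.2 j [ 0.1   0.74  0.95  0.    1.46 -0.07]
t 6.6 stand [1.6300e+00 5.0000e-02 2.5812e+02] yaw 0.1655 F stand [-3.94 -0.05 -5.88] M [-0.16  0.88 -0.01] gap 0.133 30.2 j [ 0.1   0.74  0.95  0.    1.46 -0.07]
```

apply_moves(
  motion="0 0 0 0 0.004 0 -1; 0 0 0 0 0.006 0 -1; 0 0 0 0 0.006 0 -1; 0 0 0 0 0.006 0 -1",
)

```text
time: 6.98
tool_pos: [672.1, 184.6, 258.2]
eef_rot: [0.646, 0.763, -0.0, -0.0]
ft_force: [-4.2, -1.1, -5.3]
finger_gap: 0.134
grasp_force: 30.3
```

```bash
python3 - <<'E'
from h import *
for _ in range(4): where();grab("wrist")
E
```

```text
t 6.98 stand [3.1800e+00 9.0000e-02 2.5816e+02] yaw 0.1654 F stand [-4.32 -0.53 -5.31] M [-0.23  1.    0.02] gap 0.134 30.3 j [ 0.1   0.74  0.94  0.    1.46 -0.07]
t 7.03 stand [3.1600e+00 8.0000e-02 2.5817e+02] yaw 0.1654 F stand [-4.54 -0.31 -5.  ] M [-0.21  0.99  0.01] gap 0.132 30.3 j [ 0.1   0.74  0.94 -0.    1.46 -0.07]
t 7.08 stand [3.1500e+00 9.0000e-02 2.5817e+02] yaw 0.1654 F stand [-5.16  0.44 -4.89] M [-0.29  0.95 -0.04] gap 0.128 30.3 j [ 0.1   0.74  0.94 -0.    1.46 -0.07]
t 7.13 stand [3.1400e+00 1.1000e-01 2.5819e+02] yaw 0.1654 F stand [-4.74 -1.48 -4.93] M [-0.23  0.97  0.01] gap 0.134 30.3 j [ 0.1   0.74  0.94  0.    1.46 -0.07]
```

apply_moves(
  motion="0 0 0 0 0 -0.006 -1; 0 0 0 0 0 -0.012 -1; 0 0 0 0 0 -0.018 -1; 0 0 0 0 0 -0.024 -1; 0 0 0 0 0 -0.024 -1; 0 0 0 0 0 -0.024 -1",
)

```text
time: 7.68
tool_pos: [672.2, 184.6, 264.8]
eef_rot: [0.646, 0.763, 0.0, 0.0]
ft_force: [-5.2, 0.0, -3.8]
finger_gap: 0.134
grasp_force: 30.3
```

```bash
python3 - <<'E'
from h import *
for _ in range(3): where();grab("wrist")
E
```

```text
t 7.68 stand [3.2400e+00 1.0000e-01 2.6476e+02] yaw 0.1654 F stand [-5.17  0.69 -3.81] M [-0.2   1.02 -0.02] gap 0.134 30.3 j [ 0.1   0.74  0.93  0.    1.47 -0.07]
t 7.73 stand [3.2400e+00 1.1000e-01 2.6472e+02] yaw 0.1655 F stand [-5.31 -0.3  -3.61] M [-0.2   1.03 -0.01] gap 0.128 30.3 j [ 0.1   0.74  0.93  0.    1.47 -0.07]
t 7.78 stand [3.2400e+00 1.0000e-01 2.6468e+02] yaw 0.1654 F stand [-4.3   0.32 -3.87] M [-0.21  1.04 -0.  ] gap 0.133 30.3 j [ 0.1   0.74  0.93  0.    1.47 -0.07]
```

apply_moves(
  motion="0 0 0 0 0 -0.01 -1; 0 0 0 0 0 -0.02 -1; 0 0 0 0 0 -0.03 -1; 0 0 0 0 0 -0.036 -1; 0 0 0 0 0 -0.036 -1",
)

```text
time: 8.25
tool_pos: [672.2, 184.7, 273.9]
eef_rot: [0.646, 0.763, 0.0, 0.0]
ft_force: [-4.8, -0.1, -3.1]
finger_gap: 0.133
grasp_force: 30.4
```

```bash
python3 - <<'E'
from h import *
for _ in range(3): where();grab("wrist")
E
```

```text
t 8.25 stand [3.2200e+00 1.5000e-01 2.7386e+02] yaw 0.1655 F stand [-4.77  0.52 -3.07] M [-0.19  1.08  0.02] gap 0.133 30.4 j [ 0.1   0.73  0.91  0.    1.49 -0.07]
t 8.3 stand [3.2200e+00 1.2000e-01 2.7376e+02] yaw 0.1654 F stand [-4.35  0.56 -3.34] M [-0.19  1.   -0.03] gap 0.131 30.3 j [ 0.1   0.73  0.91  0.    1.49 -0.07]
t 8.35 stand [3.2500e+00 1.0000e-01 2.7373e+02] yaw 0.1654 F stand [-4.71 -0.15 -3.34] M [-0.17  1.01  0.01] gap 0.134 30.3 j [ 0.1   0.73  0.91  0.    1.49 -0.07]
```

apply_moves(
  motion="0 0 0 0 0 -0.01 -1; 0 0 0 0 0 -0.02 -1; 0 0 0 0 0 -0.03 -1; 0 0 0 0 0 -0.038 -1; 0 0 0 0 0 -0.038 -1",
)

```text
time: 8.82
tool_pos: [672.6, 184.6, 283.7]
eef_rot: [0.646, 0.763, 0.001, 0.001]
ft_force: [1.3, 0.5, -4.2]
finger_gap: 0.136
grasp_force: 30.0
```

```bash
python3 - <<'E'
from h import *
for _ in range(3): where();grab("wrist")
togo(st(-90,0,287),.1655)
E
```

```text
t 8.82 stand [3.6800e+00 4.0000e-02 2.8366e+02] yaw 0.1653 F stand [ 1.36  0.36 -4.18] M [-0.05  0.08 -0.03] gap 0.136 30.0 j [ 0.1   0.73  0.9   0.    1.51 -0.07]
t 8.87 stand [3.5600e+00 6.0000e-02 2.8325e+02] yaw 0.1654 F stand [-0.08  0.43 -4.93] M [-0.04  0.04 -0.04] gap 0.129 30.0 j [ 0.1   0.73  0.9   0.    1.51 -0.07]
t 8.92 stand [3.4400e+00 2.0000e-02 2.8295e+02] yaw 0.1654 F stand [-0.   -0.19 -3.76] M [-0.06  0.11  0.03] gap 0.13 30.0 j [ 0.1   0.73  0.9  -0.    1.51 -0.07]
rot [ 0.0009  0.     -0.0002] shift [ 0.0143 -0.3731 -0.0174] mm [-92.6 -11.8   4.3]
```

apply_moves(
  motion="0 0 0 0.001 -0.03 0 -1; 0 0 0 0.003 -0.08 0 -1; 0 0 0 0.005 -0.13 0 -1; 0 0 0 0.007 -0.18 0 -1; 0 0 0 0.009 -0.23 0 -1; 0 0 0 0.011 -0.28 0 -1; 0 0 0 0.013 -0.33 0 -1; 0 0 0 0.015 -0.38 0 -1; 0 0 0 0.017 -0.44 0 -1; 0 0 0 0.019 -0.49 0 -1; 0 0 0 0.019 -0.49 0 -1; 0 0 0 0.019 -0.49 0 -1",
)

```text
time: 9.97
tool_pos: [550.8, 169.1, 283.2]
eef_rot: [0.646, 0.763, 0.001, 0.001]
ft_force: [0.3, -0.2, -3.5]
finger_gap: 0.131
grasp_force: 30.0
```

```bash
python3 - <<'E'
from h import *
where()
# nest from stored views: frame inside corners in top (z24), and scene centre
import pickle
d=pickle.load(open("im0.pkl","rb"));S,T=d["scene"],d["top"]
tc=lambda u,v,z:plane(T,195+u/3.4,110+v/3.4,z)
q=[tc(*p,24) for p in((355,352),(468,346),(474,419),(359,428))];print(np.round(q,1),np.mean(q,0))
q=[tc(*p,10) for p in((340,340),(481,332),(488,432),(345,442))];print(np.round(q,1),np.mean(q,0))
sc=lambda u,v,z:plane(S,200+u/3.4,190+v/3.4,z)
q=[sc(*p,10) for p in((168,50),(286,116),(206,178),(86,103))];print(np.round(q,1),np.mean(q,0))
togo([462-70,-108,320],.06)
E
```

```text
t 9.97 stand [-1.1919e+02  7.0000e-02  2.8320e+02] yaw 0.1654 F stand [ 0.23 -0.19 -3.52] M [-0.12  0.    0.  ] gap 0.131 30.0 j [ 0.09  0.44  1.37  0.    1.33 -0.07]
[[ 494.3  -50.3   24. ]
 [ 498.4 -163.7   24. ]
 [ 424.9 -167.7   24. ]
 [ 418.   -52.6   24. ]] [ 458.89724005 -108.57254378   24.        ]
[[ 508.3  -35.8   10. ]
 [ 514.  -178.7   10. ]
 [ 412.6 -182.8   10. ]
 [ 405.1  -38.8   10. ]] [ 460.0050387  -109.01866481   10.        ]
[[ 417.2 -173.4   10. ]
 [ 411.8  -31.1   10. ]
 [ 514.6  -26.7   10. ]
 [ 517.6 -173.4   10. ]] [ 465.32091869 -101.14213603   10.        ]
rot [ 0.002  -0.      0.1342] shift [-0.9889 -0.8086 -0.1484] mm [-158.8 -277.1   36.8]
```

```bash
python3 - <<'E'
from h import *
togo([463,20,340],.11);togo([375,-120,340],.05)
E
```

```text
rot [0.002  0.     0.0705] shift [-0.5306 -0.4441 -0.2278] mm [ -87.8 -149.1   56.8]
rot [ 0.002  -0.      0.1469] shift [-1.025  -0.8835 -0.2285] mm [-175.8 -289.1   56.8]
```

apply_moves(
  motion="0 0 0 0 0 -0.1 -1; 0 0 0.02 -0.06 -0.04 -0.2 -1; 0 0 0.04 -0.15 -0.11 -0.228 -1; 0 0 0.06 -0.25 -0.2 -0.228 -1; 0 0 0.08 -0.36 -0.29 -0.228 -1; 0 0 0.1 -0.47 -0.39 -0.228 -1; 0 0 0.11 -0.58 -0.49 -0.228 -1; 0 0 0.12 -0.69 -0.59 -0.228 -1; 0 0 0.13 -0.8 -0.69 -0.228 -1; 0 0 0.14 -0.9 -0.79 -0.228 -1; 0 0 0.146 -0.97 -0.85 -0.228 -1; 0 0 0.146 -1 -0.88 -0.228 -1",
)

```text
time: 10.97
tool_pos: [374.0, -116.2, 340.3]
eef_rot: [0.69, 0.724, -0.0, 0.001]
ft_force: [0.3, -0.4, -2.9]
finger_gap: 0.13
grasp_force: 30.0
```

apply_moves(
  motion="0 0 0 0 0 0 -1; 0 0 0 0 0 0 -1; 0 0 0 0 0 0 -1; 0 0 0 0 0 0 -1",
)

```text
time: 11.3
tool_pos: [375.3, -113.2, 339.8]
eef_rot: [0.688, 0.725, 0.0, 0.0]
ft_force: [-0.1, -0.3, -4.0]
finger_gap: 0.129
grasp_force: 30.0
```

```bash
python3 - <<'E'
from h import *
import pickle
im=grab("wrist","pics/w3.png");pickle.dump(im,open("w3.pkl","wb"));s=ctrl.state();print(s["tool_pos"]);where()
E
```

```text
[ 375.18402813 -113.17646411  339.71713427]
t 11.35 stand [-328.97 -257.83  339.72] yaw 0.0521 F stand [-0.58  0.12 -3.71] M [-0.07  0.09  0.04] gap 0.132 30.0 j [-0.59 -0.02  1.79  0.    1.37 -0.65]
```

View pics/w3.png

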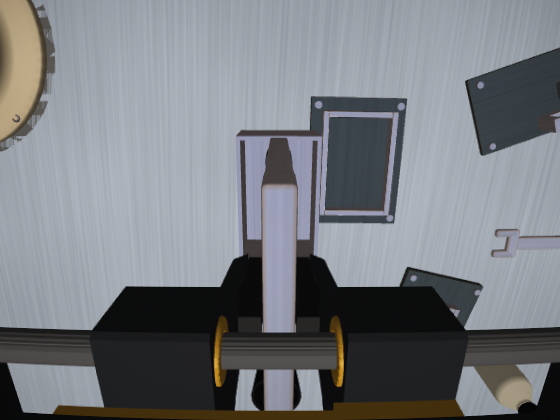

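```bash
python3 - <<'E'
from h import *
import pickle
im=pickle.load(open("w3.pkl","rb"));g=cv2.cvtColor(im["pixels"],cv2.COLOR_RGB2GRAY)
def rf(p):
    p=np.array(p,np.float32).reshape(-1,1,2);return cv2.cornerSubPix(g,p.copy(),(4,4),(-1,-1),(3,50,.01)).reshape(-1,2)
for n,z,p,L,W in(("plate",10,[(311,97),(406,98),(397,222)],105,145),("frame",24,[(325,112),(397,113),(390,217)],80,116)):
    c=rf(p);q=[plane(im,*a,z)[:2] for a in c]
    print(n,c.round(1).tolist(),np.round(q,1).tolist(),"ctr",((q[0]+q[2])/2).round(1),"dims",[np.linalg.norm(q[1]-q[0]).round(1),np.linalg.norm(q[2]-q[1]).round(1)],"yaw",np.arctan2(*(q[1]-q[0])[::-1]).round(3),np.arctan2(-(q[1]-q[2])[0],(q[1]-q[2])[1]).round(3))
# height check: frame corner TR with top view
d=pickle.load(open("im0.pkl","rb"));T=d["top"]
print("frame TR z",tri([ray(im,397,113),ray(T,195+472/3.4,110+343/3.4)]),tri([ray(im,*rf([(397,113)])[0]),ray(d["scene"],200+161/3.4,190+55/3.4)]))
# pocket inner component
hs=(g<110).astype(np.uint8);n,l,s,ct=cv2.connectedComponentsWithStats(hs,connectivity=4);k=l[165,357];print(s[k],ct[k])
r=cv2.minAreaRect(np.argwhere(l==k)[:,::-1].astype(np.float32));b=cv2.boxPoints(r);print(b.round(1).tolist(),[plane(im,*a,17)[:2].round(1).tolist() for a in b],plane(im,*r[0],17))
E
```

```text
plate [[310.5, 95.80000305175781], [406.6000061035156, 98.4000015258789], [393.1000061035156, 222.3000030517578]] [[405.6, -36.5], [510.4, -32.8], [515.7, -175.8]] ctr [ 460.6 -106.1] dims [np.float64(104.8), np.float64(143.1)] yaw 0.035 0.037
frame [[321.79998779296875, 108.5999984741211], [398.3999938964844, 111.0], [390.0, 217.0]] [[417.2, -48.8], [498.7, -46.2], [506.2, -164.6]] ctr [ 461.7 -106.7] dims [np.float64(81.5), np.float64(118.6)] yaw 0.031 0.063
frame TR z (array([464.25537514, -96.76255677, 189.91201254]), [np.float64(56.97725220583411), np.float64(56.977252205834084)]) (array([490.66586719, -63.23381886, 101.62112003]), [np.float64(24.982813911752874), np.float64(24.982813911753077)])
[ 325  117   68   94 5731] [357.42261385 162.722736  ]
[[324.29998779296875, 209.0], [329.1000061035156, 114.5999984741211], [392.29998779296875, 117.80000305175781], [387.5, 212.1999969482422]] [[430.7, -161.2], [426.4, -54.8], [495.3, -54.1], [504.8, -161.2]] [ 463.88486411 -105.93305216   17.        ]
```

```bash
python3 - <<'E'
from h import *
togo([462,-107,340],.045)
togo([462,-107,255],.045)
E
```

```text
rot [ 0.0001 -0.0001  0.0091] shift [ 0.0066  0.3481 -0.0011] mm [86.8  6.2  0.3]
rot [ 0.0001 -0.0001  0.0091] shift [0.0065 0.3481 0.3389] mm [ 86.8   6.2 -84.7]
```

apply_moves(
  motion="0 0 0.009 0.002 0.1 0 -1; 0 0 0.009 0.004 0.22 0 -1; 0 0 0.009 0.0065 0.348 0 -1; 0 0 0.009 0.0065 0.348 0.1 -1; 0 0 0.009 0.0065 0.348 0.2 -1; 0 0 0.009 0.0065 0.348 0.28 -1; 0 0 0.009 0.0065 0.348 0.33 -1; 0 0 0.009 0.0065 0.348 0.339 -1; 0 0 0.009 0.0065 0.348 0.339 -1; 0 0 0.009 0.0065 0.348 0.339 -1; 0 0 0.009 0.0065 0.348 0.339 -1",
)

```text
time: 12.27
tool_pos: [461.9, -107.7, 256.0]
eef_rot: [0.691, 0.722, 0.0, 0.001]
ft_force: [-0.1, 0.8, -3.7]
finger_gap: 0.131
grasp_force: 30.0
```

```bash
python3 - <<'E'
from h import *
import pickle
im=grab("wrist");pickle.dump(im,open("w4.pkl","wb"));s=ctrl.state();print(s["tool_pos"]);where();togo([462,-107,225],.045)
a=np.ascontiguousarray(im["pixels"][80:320,150:420,::-1]);cv2.imwrite("pics/w4c.png",cv2.resize(a,None,fx=2.4,fy=2.4,interpolation=3))
print("off",proj(im,[462,-107,10]))
E
```

```text
[ 461.862158   -107.73170084  255.94478276]
t 12.32 stand [-242.3  -263.37  255.94] yaw 0.0438 F stand [ 0.18 -0.   -4.14] M [-0.04  0.11 -0.02] gap 0.131 30.0 j [-0.48  0.25  1.72  0.    1.18 -0.52]
rot [ 0.0021  0.0012 -0.0015] shift [0.003  0.0005 0.1238] mm [  0.1   0.7 -30.9]
off [278.3 180.6]
```

View pics/w4c.png

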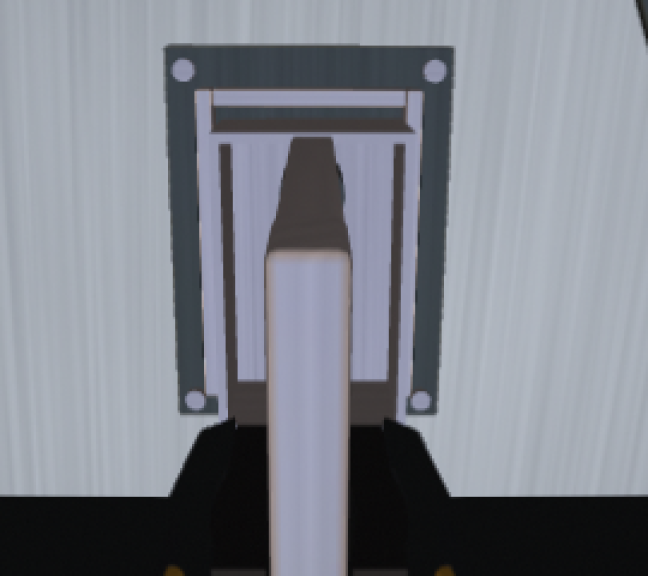

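The crop shows the carrier over the nest. The carrier rim spans columns 210–416 at row 133, the frame spans 194–422 at row 90, and the plate corners are at (165,45) and (454,46). It is centred to within about 1–2 mm, and I'm checking that numerically.

```bash
python3 - <<'E'
from h import *
import pickle
im=pickle.load(open("w4.pkl","rb"));y=.045;e1=np.array([np.cos(y),np.sin(y)]);e2=np.array([-e1[1],e1[0]])
def r(n,u,v,z):
    P=plane(im,150+u/2.4,80+v/2.4,z)[:2]-[462,-107];print(n,np.round([P@e1,P@e2],1))
r("plate TL",165,45,10);r("plate TR",454,46,10);r("plate BL",181,413,10);r("plate BR",436,413,10)
r("frame TL",194,90,24);r("frame TR",422,90,24);r("frame inner TL",212,106,24);r("inner TR",407,106,24)
r("car TL",210,133,80.7);r("car TR",416,133,80.7);r("grip TL",267,250,264.7-40.0);r("grip TR",350,250,224.7)
where()
E
```

```text
plate TL [-51.2  72.4]
plate TR [52.5 72.1]
plate BL [-51.6 -71.3]
plate BR [ 52.  -71.4]
frame TL [-39.6  57.5]
frame TR [39.7 57.4]
frame inner TL [-33.5  51.9]
inner TR [34.6 51.9]
car TL [-28.2  49. ]
car TR [31.2 49. ]
grip TL [-5.4 50. ]
grip TR [ 5.5 50. ]
t 12.32 stand [-242.3  -263.37  255.94] yaw 0.0438 F stand [ 0.18 -0.   -4.14] M [-0.04  0.11 -0.02] gap 0.131 30.0 j [-0.48  0.25  1.72  0.    1.18 -0.52]
```

apply_moves(
  motion="0 0 0 -0.002 -0.003 0.01 -1; 0 0 0 -0.002 -0.003 0.03 -1; 0 0 0 -0.002 -0.003 0.05 -1; 0 0 0 -0.002 -0.003 0.07 -1; 0 0 0 -0.002 -0.003 0.085 -1; 0 0 0 -0.002 -0.003 0.1 -1; 0 0 0 -0.002 -0.003 0.11 -1; 0 0 0 -0.002 -0.003 0.112 -1; 0 0 0 -0.002 -0.003 0.112 -1; 0 0 0 -0.002 -0.003 0.112 -1",
)

```text
time: 13.15
tool_pos: [460.8, -108.3, 227.1]
eef_rot: [0.691, 0.722, 0.0, 0.0]
ft_force: [0.1, -0.1, -3.9]
finger_gap: 0.136
grasp_force: 30.0
```

```bash
python3 - <<'E'
from h import *
for _ in range(3): where();grab("wrist")
E
```

```text
t 13.15 stand [-243.4  -263.75  227.09] yaw 0.0437 F stand [ 0.06 -0.11 -3.91] M [-0.02  0.02 -0.04] gap 0.136 30.0 j [-0.48  0.28  1.76 -0.    1.11 -0.52]
t 13.2 stand [-243.38 -263.74  227.13] yaw 0.0437 F stand [ 0.19 -0.06 -4.17] M [-0.05  0.05 -0.01] gap 0.132 30.0 j [-0.48  0.28  1.76 -0.    1.11 -0.52]
t 13.25 stand [-243.38 -263.74  227.16] yaw 0.0437 F stand [-1.09 -0.21 -3.62] M [-0.09  0.02  0.04] gap 0.134 30.0 j [-0.48  0.28  1.76 -0.    1.11 -0.52]
```

In the pocket with no contact and the bottom at about 12 mm. I'm lowering slowly.

apply_moves(
  motion="0 0 0 0 0 0.002 -1; 0 0 0 0 0 0.004 -1; 0 0 0 0 0 0.006 -1; 0 0 0 0 0 0.006 -1; 0 0 0 0 0 0.006 -1",
)

```text
time: 13.72
tool_pos: [461.2, -108.2, 226.3]
eef_rot: [0.691, 0.722, 0.0, 0.001]
ft_force: [2.1, 2.3, 5.8]
finger_gap: 0.132
grasp_force: 30.0
```

```bash
python3 - <<'E'
from h import *
for _ in range(3): where();grab("wrist")
E
```

```text
t 13.72 stand [-243.   -263.76  226.28] yaw 0.0437 F stand [2.4  2.01 5.8 ] M [ 0.33 -0.04  0.02] gap 0.132 30.0 j [-0.48  0.28  1.76  0.    1.1  -0.52]
t 13.77 stand [-243.   -263.77  226.27] yaw 0.0438 F stand [0.68 2.16 5.28] M [ 0.35 -0.01 -0.03] gap 0.13 30.0 j [-0.48  0.28  1.76  0.    1.1  -0.52]
t 13.82 stand [-243.   -263.78  226.3 ] yaw 0.0437 F stand [1.8  0.92 5.5 ] M [0.27 0.02 0.  ] gap 0.132 30.0 j [-0.48  0.28  1.76  0.    1.1  -0.52]
```

apply_moves(
  motion="0 0 0 0 0 0.001 -1; 0 0 0 0 0 0.002 -1; 0 0 0 0 0 0.002 -1; 0 0 0 0 0 0.002 -1",
)

```text
time: 14.2
tool_pos: [461.4, -108.2, 226.2]
eef_rot: [0.691, 0.722, 0.001, 0.001]
ft_force: [0.6, 4.0, 10.4]
finger_gap: 0.135
grasp_force: 30.0
```

```bash
python3 - <<'E'
from h import *
for _ in range(3): where();grab("wrist")
E
```

```text
t 14.2 stand [-242.79 -263.77  226.2 ] yaw 0.0438 F stand [ 1.1   3.88 10.41] M [ 0.51 -0.01 -0.05] gap 0.135 30.0 j [-0.48  0.28  1.76  0.    1.1  -0.52]
t 14.25 stand [-242.81 -263.77  226.21] yaw 0.0438 F stand [1.9  3.41 9.59] M [0.48 0.01 0.02] gap 0.135 30.0 j [-0.48  0.28  1.76  0.    1.1  -0.52]
t 14.3 stand [-242.81 -263.77  226.21] yaw 0.0438 F stand [1.92 3.11 8.76] M [ 0.49 -0.    0.01] gap 0.132 30.0 j [-0.48  0.28  1.76  0.    1.1  -0.52]
```

apply_moves(
  motion="0 0 0 0 0 -0.002 -1; 0 0 0 0 0 -0.003 -1; 0 0 0 0 0 -0.003 -1; 0 0 0 0 0 -0.003 -0.6; 0 0 0 0 0 -0.003 -0.4; 0 0 0 0 0 -0.003 -0.2; 0 0 0 0 0 -0.003 0; 0 0 0 0 0 -0.003 0; 0 0 0 0 0 -0.003 0; 0 0 0 0 0 -0.003 0; 0 0 0 0 0 -0.003 0; 0 0 0 0 0 -0.003 0",
)

```text
time: 15.35
tool_pos: [460.8, -108.2, 225.7]
eef_rot: [0.691, 0.722, -0.0, 0.0]
ft_force: [-0.4, -0.5, 0.3]
finger_gap: 0.496
grasp_force: 0.0
```

```bash
python3 - <<'E'
from h import *
for _ in range(2): where();grab("wrist")
E
```

```text
t 15.35 stand [-243.45 -263.7   225.72] yaw 0.0437 F stand [-0.51 -0.46  0.31] M [-0.08  0.08 -0.04] gap 0.496 0.0 j [-0.48  0.28  1.76 -0.    1.1  -0.52]
t 15.4 stand [-243.44 -263.73  225.74] yaw 0.0437 F stand [-0.08 -0.28 -0.25] M [-0.1   0.05  0.03] gap 0.498 0.0 j [-0.48  0.28  1.76 -0.    1.1  -0.52]
```

Released. Next I'll retreat straight up and verify.

apply_moves(
  motion="0 0 0 0 0 -0.03 0; 0 0 0 0 0 -0.1 0; 0 0 0 0 0 -0.2 0; 0 0 0 0 0 -0.32 0; 0 0 0 0 0 -0.45 0; 0 0 0 0 0 -0.5 0; 0 0 0 0 0 -0.5 0; 0 0 0 0 0 -0.5 0; 0 0 0 0 0 -0.5 0",
)

```text
time: 16.2
tool_pos: [460.5, -108.1, 349.5]
eef_rot: [0.691, 0.722, -0.0, -0.001]
ft_force: [0.6, 0.3, 0.0]
finger_gap: 0.5
grasp_force: 0.0
```

```bash
python3 - <<'E'
from h import *
where();im=grab("wrist");s=grab("scene")
a=im["pixels"][:,:,::-1];b=s["pixels"][130:330,130:330,::-1]
b=cv2.resize(b,(370,370),interpolation=3);a=cv2.resize(a[20:300,120:440],(423,370),interpolation=3)
cv2.imwrite("pics/fin.png",np.hstack([a,b]))
E
```

```text
t 16.2 stand [-243.73 -263.52  349.53] yaw 0.0437 F stand [0.64 0.18 0.01] M [-0.06  0.09  0.02] gap 0.5 0.0 j [-0.48  0.17  1.56  0.    1.42 -0.52]
```

View pics/fin.png

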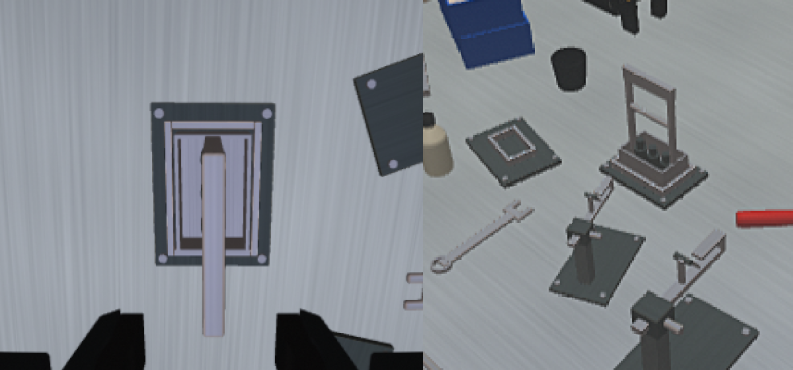

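The carrier stands upright inside the nest frame: rim at (175–250,135) in the left panel, and seated at (655,150) in the right panel. The gripper is clear and the other objects in view look undisturbed.

```bash
python3 -c "
from bench import ctrl
print(ctrl.finish_job())"
```

```text
the job is handed in; nothing more can be done
None
```

The carrier is off the keeper hook, standing upright in its nest and released, and the job is handed in at about 16 s; hook side load stayed around 5 N and set-down force peaked near 10 N, though the final picture showed only part of the bench, so I did not recheck every bystander.

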